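# Pull the vent flap shut with the hooked pole

### The arm

A 6-joint arm with a two-finger parallel gripper is mounted at the origin on a cart in front of the work surface, level with it; the furniture and walls round the work are solid. World frame = base frame: x ahead of the robot, y to its left, z up, the work surface at z = 0. Lengths are in m, angles in rad, forces in N, time in s.
With the tool pointing down it reaches from about 0.3 to 0.75 m from the base axis. Payload 8.5 kg.
Tool frame: the origin (TCP) lies midway between the tips of the shut fingers; the grasp point (between the pads) lies 19 mm behind it; z points along the fingers, y is the line along which they close (so a half turn about z gives the same grasp; the last joint's range is limited). The gripper opens to 88 mm and grips with 3 to 60 N. Pads are 18 mm wide; open, the fingers measure 123 mm over their backs; the gripper's body (75 mm by 187 mm) begins 45 mm behind the grasp point.
Start: joints at [0.953, 0.381, 1.297, -0, 1.464, -0.215], TCP at [0.216, 0.506, 0.239] pointing down, gripper open.
Joint ranges: [-3.11, 3.11], [-0.89, 2.33], [0.22, 2.48], [-1.42, 4.56], [0.17, 2.85], [-2.88, 2.88]. Speed limits (rad/s): [2.39, 2.39, 3.14, 3.14, 3.14, 3.14].

### API

Orientations are given as a rotation vector (axis times angle).
In Python, from plant import telemetry, vision, order gives the robot as it stands.
- The arm moves only by the tool servo_tool, never from a script. Its argument "moves" is a list of rows, each an object of numbers: "x", "y", "z": the shift along the tool's x, y, z in units of 40 mm (1.0 is 40 mm); "ax", "ay", "az": the turn, a rotation vector about the tool's x, y, z in units of 10 degrees (1.0 is 10 degrees); "claw": the opening, from -1 (shut) to 1 (fully open). In form: [{"x": .., "y": .., "z": .., "ax": .., "ay": .., "az": .., "claw": ..}, ...]. A call has 1 to 10 rows; each row shifts and turns the commanded pose from where the row before left it, along the tool's axes as they then stand; what a row does not reach is not made up. A row lasts 1/8 s, in which the tool goes at most 62.5 mm and 10.7 degrees, less where a joint would pass 70% of its speed; a pose out of reach is approached as far as the arm can. A call is refused whole if a number of a shift passes 1 or a number of a turn 1, either way. A call with a gripper value outside its range is refused whole. The fingers move at their own pace and stop on an object; the grip force is fixed at half the most. Time passes only in rows, so rows that do not move let the fingers close. It gives the time, the measured TCP pose, the force, the opening and the grip force at its end, in the units of the state.
- telemetry.read_state(): the state, without advancing time (a new reading comes with each control period).
- vision.capture(name): name is "scene" or "side" or "wrist"; returns (picture, depth): 400x640x3 uint8, red, green, blue; 400x640 float32, m along the optical axis (not along the pixel's ray), 0 where there is no reading.
- vision.camera_info(name): a dict with "vertical_fov" (degrees; the focal length in pixels is half the picture's height over the tangent of half this angle, whatever the lens; pixels are square), "cx", "cy" (the principal point, pixels), "k1" (the pictures are not rectified: a ray, as slopes to the right and down, at radius r is drawn at 1 + k1 r^2 times it, then the intrinsics apply), "camera_from_world" (4x4, takes a point from world to camera coordinates). Camera axes: x right, y up, looking along -z (the intrinsics and any distortion apply to the point x, -y, -z); pixel columns grow to the right and rows downward; lengths in m; the calibration is good to about 2 mm. A picture is of the moment at which its call begins: read the wrist's pose just before it. camera_info takes no time and is no camera call; for the wrist camera it gives the pose at the moment of the call.
- order.hand_in(): hands the job in; it is judged then, once.
The state is a dict: "t": time; "joint_positions": joint angles; "joint_vel": joint speeds; "joint_efforts": joint torques, N m; "position": TCP position; "tcp_rot": TCP orientation; "contact_force": force on the tool from outside, world axes, zero at the start; "wrist_torque": the same for the moment, N m; "gripper_width": opening from 0.0 (shut) to 1.0 (fully open); "finger_force": force on a finger pad.
Only numpy, scipy, OpenCV 4.12 (cv2) and the standard library are available. Lean on these libraries where they do the work, as an engineer would, in place of code of your own. Each camera call takes 0.05 s, during which the arm holds its last target. There are 200 camera calls.

### The job

Pick up the hooked pole, put its prong through the ring eye of the drying cabinet's open vent flap and pull the flap shut past its catch and up against its stop; seat it there with a brief firm pull of about 15 N, at no time pulling harder than 20 N, and touch the cabinet and flap with the pole only. Then slip the prong out of the eye and lay the pole down flat on a free place of the cupboard top, keeping hold of it until it rests there, with the flap still shut and the small things around left where they stand.

Things in the scene. Friction and masses are not known exactly. Their poses are not given: they have to be found in the camera images.
- hook_pole: Loose pole lying flat, 0.15 kg, 284 mm long. Origin: under the place to grip, at its underside. Along its x: grey rectangular grip 18 mm wide (y), 24 mm high (z), from x = -120 to +50 mm, then a round steel shaft, 8 mm thick, axis 12 mm above the underside, to x = +160 mm, where it turns square aside into the prong: 8 mm thick, along +y, ending 38 mm from the shaft's axis.
- prong (a point): The middle of the prong of the hooked pole: at x = +160, y = +17, z = +12 mm in the pole's frame (axes as the pole's).
- drying_cabinet: White bench-top drying cabinet, fixed, 260 mm wide (y), 120 mm deep (x), 345 mm high; origin under its centre, front at x = -60 mm, facing the robot (its own -x). The upper front is an opening 192 mm wide, from 170 to 306 mm above the work surface, closed by the vent flap.
- eye (a point): Centre of the steel ring eye on the flap's outer face, at mid-width (cabinet y = 0), 105 mm above the hinge, 24 mm out from the face. The ring stands upright, axis along the cabinet's y: hole 22 mm, wire 6 mm thick. With the flap open it is 53 mm farther in (+x of the cabinet) than shut, and at most 4 mm higher or lower on the way: a nearly straight, level pull. Turns with the flap.
- hinge (a point): Middle of the flap's hinge line, which runs along the cabinet's y at the lower edge of the flap, in the plane of the cabinet's front, 170 mm above the work surface. Axes as the cabinet's.
- flap (a joint): Hinge angle of the aluminium vent flap (180 mm wide, 128 mm high): 0.5 is open, leaning back into the cabinet; upright is 0. A weak spring (about 1 N at the eye) swings it open while it is not caught. Shut against its stop it reads between -0.08 and 0.08, depending on the keeper's setting; the catch is first met at -0.01 to 0.15.
- tape_roll: Roll of tan tape lying flat, 104 mm across, 25 mm high, bystander; origin under its centre.
- timer: Grey bench timer, 60x64x20 mm, bystander; origin under its centre.
- dropper: Brown dropper bottle, 31 mm across, 102 mm high, bystander; origin under its centre.
- dish: Steel kidney dish, 75x162x32 mm, bystander; origin under its centre.
- catch (a point): Middle of the underside of the header over the flap. Here an adjustable keeper carries a sprung ball catch (takes about 7 to 11 N at the eye to pass) and, 4 mm farther on, a rubber stop. It is set anywhere within 9 mm of flush, before or behind, not known beforehand: the resistance tells. Past the catch the flap stays shut by itself. This point does not move with the setting.

How it is judged:
By the outcome, as a careful person would: the job done as asked, in the order asked, and still so for the second after the job is handed in, with the robot touching nothing.
It also fails if it takes over 72 s, if anything falls off the work surface, if the arm or the gripper's body presses on something with over 40 N, if the wrist force passes 120 N, or if a joint passes its speed limit or range.

## Working session

There is one attempt and no reset: what is moved stays moved. The work goes in short steps, Python scripts to look and compute and a tool call to move; the robot and the scene stay as the last step left them, time stands still between calls to the robot, and variables do not carry over. Pictures are saved under pics/ and viewed, at most 10 in all, crops included, and the job is handed in when it is done.

Besides the shell and the picture viewer there is one more tool, called after "Call:" in YAML: its name, and indented under it one key for each argument. servo_tool: Moves the arm, as the interface text tells. Its arguments: {"type":"object","properties":{"moves":{"type":"array","items":{"type":"object","properties":{"x":{"type":"number"},"y":{"type":"number"},"z":{"type":"number"},"ax":{"type":"number"},"ay":{"type":"number"},"az":{"type":"number"},"claw":{"type":"number"}}}}},"required":["moves"]}

```bash
mkdir -p pics; ls; cat > h.py <<'E'
import numpy as np, cv2
from plant import telemetry, vision, order
from scipy.spatial.transform import Rotation as R
def cam(n):
    i=vision.camera_info(n); f=200/np.tan(np.radians(i["vertical_fov"])/2)
    return f,i["cx"],i["cy"],i["k1"],np.array(i["camera_from_world"])
def ray(c,u,v):
    f,cx,cy,k,M=c
    x,y=(u-cx)/f,(v-cy)/f; a,b=x,y
    for _ in range(20):
        s=1+k*(a*a+b*b); a,b=x/s,y/s
    Wc=np.linalg.inv(M); return Wc[:3,3],Wc[:3,:3]@np.stack([a,-b,-np.ones_like(a)])
def onplane(c,u,v,z):
    o,d=ray(c,float(u),float(v)); return o+d*(z-o[2])/d[2]
def cloud(c,D):
    f=c[0]; v,u=np.mgrid[0:400,0:640].astype(float)
    o,d=ray(c,u.ravel(),v.ravel()); 
    return (o[:,None]+d*D.ravel()).T.reshape(400,640,3)
def proj(c,p):
    f,cx,cy,k,M=c; q=M[:3,:3]@p+M[:3,3]; a,b=q[0]/-q[2],-q[1]/-q[2]; s=1+k*(a*a+b*b)
    return cx+f*a*s,cy+f*b*s
def save(n,I): cv2.imwrite("pics/"+n,cv2.cvtColor(I,cv2.COLOR_RGB2BGR))
E
python3 - <<'E'
from h import *
for n in ("scene","side"):
    I,D=vision.capture(n); save(n+"1.png",I); np.savez(n+"1.npz",I=I,D=D); c=cam(n); print(n,c[:4],np.linalg.inv(c[4])[:3,3],-np.linalg.inv(c[4])[:3,2])
s=telemetry.read_state();print(s)
E
```

```text
pics
scene (np.float64(377.16191171801466), 322.010209521336, 195.29972601838656, 0.0021664517432087387) [-0.31147121 -0.46704613  0.71037842] [ 0.76277012  0.40030848 -0.50787288]
side (np.float64(500.76361598743426), 317.9981826278724, 186.8161032445131, -0.11519059127315479) [0.2820646  1.17944896 0.92163781] [ 0.14189413 -0.8557535  -0.49754599]
{'t': 0.1, 'joint_positions': array([ 9.52701265e-01,  3.81156937e-01,  1.29809456e+00,  2.41086058e-06,
        1.46359432e+00, -2.15317995e-01]), 'joint_vel': array([ 0.00087202, -0.00210431, -0.00237288, -0.00015027,  0.00237261,
       -0.00057104]), 'joint_efforts': array([ 4.19584845e-03, -4.38644850e+01, -2.24911523e+01,  7.14856549e-02,
        3.41997854e-02, -6.49532285e-05]), 'position': array([0.21546502, 0.50579696, 0.2382148 ]), 'tcp_rot': array([-6.28311158e-01, -3.07760066e+00,  1.79819996e-03]), 'contact_force': array([-0.23055509, -0.33203187,  0.33781155]), 'wrist_torque': array([-0.03572632, -0.03755343,  0.02014185]), 'finger_force': 0.0, 'gripper_width': 1.0002794740428713}
```

View pics/scene1.png

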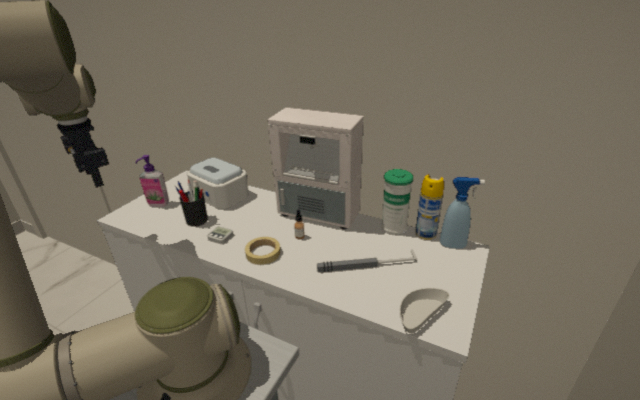

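View pics/side1.png

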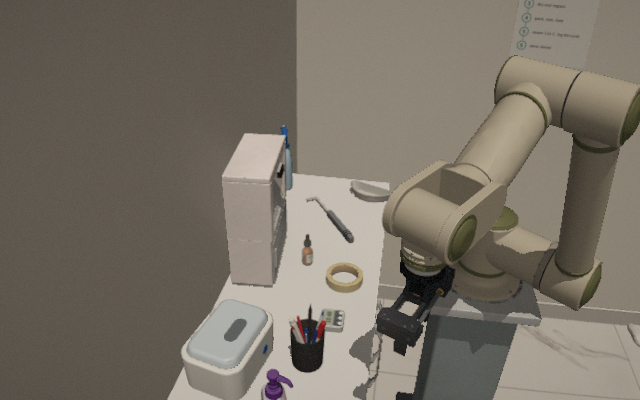

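The scene view shows the pole from (318,266) to (416,262), its prong tip near (412,252). The cabinet front spans x 275–360 with the eye around (300,172). The tape roll is at (263,250), the dropper at (299,227), the timer at (220,234) and the dish at (425,308).

```bash
python3 - <<'E'
from h import *
c=cam("scene"); z=np.load("scene1.npz"); I,D=z["I"],z["D"]; P=cloud(c,D); ok=D>0
# table check
print("table z",[P[v,u].round(3) for u,v in((250,220),(350,290),(400,290),(240,262))])
# elevated small things on table
H=ok&(P[...,2]>0.010)&(P[...,2]<0.4)&(P[...,0]>0.2)&(P[...,0]<1.0)&(abs(P[...,1])<0.8)
n,l,st,ce=cv2.connectedComponentsWithStats(H.astype(np.uint8))
for i in range(1,n):
    if st[i,4]>25:
        q=P[l==i]; print(st[i],"min",np.percentile(q,2,axis=0).round(3),"max",np.percentile(q,98,axis=0).round(3))
# cabinet front: normal facing robot
m=np.zeros_like(ok); m[120:218,275:355]=1; m&=ok&(P[...,2]>0.02)&(P[...,2]<0.16)
q=P[m]; 
for _ in range(5):
    A=np.c_[q[:,1],np.ones(len(q))]; s=np.linalg.lstsq(A,q[:,0],rcond=None)[0]; r=q[:,0]-A@s; q=q[abs(r)<0.006]
print("front x=a*y+b",s,len(q),r.std(), q.min(0),q.max(0))
big=cv2.resize(I[100:290,260:430],None,fx=4.5,fy=3.1*1,interpolation=cv2.INTER_CUBIC); 
big=cv2.resize(I[100:285,255:435],None,fx=3.2,fy=3.2,interpolation=cv2.INTER_CUBIC); save("crop1.png",big)
E
```

```text
table z [array([ 0.508,  0.239, -0.   ]), array([ 0.356, -0.192, -0.001]), array([ 0.412, -0.309, -0.001]), array([ 0.321,  0.137, -0.001])]
[  151    71   489   200 61116] min [ 0.513 -0.767  0.021] max [0.722 0.724 0.393]
[ 78 121  31  45 340] min [0.2   0.41  0.308] max [0.264 0.544 0.399]
[ 60 136  14  19 125] min [0.202 0.543 0.308] max [0.221 0.598 0.346]
[135 155  34  51 931] min [0.418 0.565 0.014] max [0.472 0.625 0.19 ]
[207 227  26  15 263] min [0.359 0.234 0.011] max [0.415 0.294 0.021]
[244 237  37  26 531] min [0.33  0.046 0.01 ] max [0.427 0.143 0.027]
[317 250 101  21 601] min [ 0.379 -0.31   0.011] max [ 0.552 -0.088  0.026]
[400 288  50  45 621] min [ 0.279 -0.424  0.011] max [ 0.423 -0.333  0.034]
front x=a*y+b [-0.09898381  0.58031158] 2310 0.002380912812720226 [ 0.56076487 -0.09031012  0.02007705] [0.59455321 0.16337195 0.15983575]
```

View pics/crop1.png

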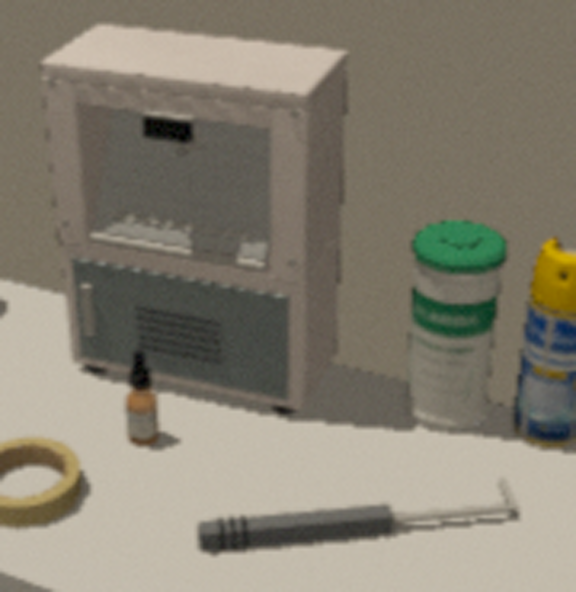

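The crop shows the flap recessed in the upper front with the black catch at crop (167,128). The pole's grip runs from crop (200,535) to (392,520). Its prong goes up towards the cabinet at (505,490), so the pole lies z-up.

```bash
python3 - <<'E'
from h import *
c=cam("scene"); z=np.load("scene1.npz"); I,D=z["I"],z["D"]; P=cloud(c,D); ok=D>0
hsv=cv2.cvtColor(I,cv2.COLOR_RGB2HSV)
m=np.zeros((400,640),np.uint8); m[245:276,312:420]=1
g=(m>0)&ok&(P[...,2]>0.017)&(P[...,2]<0.03); q=P[g]
d0=q[:,:2].mean(0); u=np.linalg.svd(q[:,:2]-d0,full_matrices=False)[2][0]; u*=np.sign(u[0]); 
t=(q[:,:2]-d0)@u; print("grip n",len(q),"c",d0,"dir",u,np.degrees(np.arctan2(u[1],u[0])),"t",np.percentile(t,[1,50,99]),"tail",d0+u*t.min(),"end",d0+u*t.max())
a=(m>0)&ok&(P[...,2]>0.006)&(P[...,2]<0.04)&(P[...,1]<-0.2); q=P[a]; i=np.argsort(q[:,1]); print("shaft/prong", q[i][::6].round(3).tolist())
w=(m>0)&(hsv[...,2]<125); ys,xs=np.nonzero(w); print("dark px",xs.min(),xs.max())
for u_,v_ in((514-0,0),): pass
for n,(a,b) in dict(tail=(200,535),gripend=(392,519),bend=(515,512),tip=(503,482)).items():
    print(n,onplane(c,255+a/3.2,100+b/3.2,0.012))
# cabinet front edges at several heights
mm=ok&(P[...,2]>0.02)&(P[...,2]<0.34); mm[:,:265]=0; mm[:,368:]=0
res=P[...,0]-(0.5803-0.09898*P[...,1]); f=mm&(abs(res)<0.012)
for z0 in np.arange(0.03,0.34,0.03):
    k=f&(abs(P[...,2]-z0)<0.012); 
    if k.sum()>10: print(round(z0,2),k.sum(),np.percentile(P[k][:,1],[1,99]).round(4),np.median(res[k]).round(4))
E
```

```text
grip n 365 c [ 0.4282644  -0.15759291] dir [ 0.55877061 -0.82932226] -56.02918010717976 t [-0.08690064 -0.00332796  0.18228723] tail [ 0.37868299 -0.08400463] end [ 0.53441663 -0.31514309]
shaft/prong [[0.535, -0.319, 0.016], [0.535, -0.313, 0.014], [0.537, -0.31, 0.015], [0.526, -0.307, 0.015], [0.524, -0.305, 0.016], [0.55, -0.303, 0.018], [0.56, -0.3, 0.016], [0.527, -0.298, 0.015], [0.557, -0.296, 0.013], [0.519, -0.292, 0.011], [0.516, -0.287, 0.012], [0.512, -0.283, 0.013], [0.508, -0.278, 0.011], [0.505, -0.273, 0.015], [0.503, -0.268, 0.015], [0.499, -0.263, 0.016], [0.498, -0.258, 0.015], [0.495, -0.253, 0.016], [0.492, -0.248, 0.016], [0.491, -0.243, 0.015], [0.488, -0.238, 0.016], [0.476, -0.234, 0.012], [0.476, -0.231, 0.015], [0.477, -0.227, 0.02], [0.467, -0.225, 0.009], [0.471, -0.223, 0.023], [0.462, -0.221, 0.015], [0.466, -0.219, 0.022], [0.476, -0.218, 0.025], [0.475, -0.216, 0.025], [0.456, -0.214, 0.02], [0.476, -0.213, 0.022], [0.466, -0.211, 0.022], [0.454, -0.209, 0.02], [0.471, -0.208, 0.025], [0.455, -0.206, 0.011], [0.452, -0.205, 0.009], [0.463, -0.203, 0.022], [0.453, -0.201, 0.007]]
dark px 317 416
tail [ 0.38455933 -0.08223069  0.012     ]
gripend [ 0.47534789 -0.22370487  0.012     ]
bend [ 0.53040204 -0.31727039  0.012     ]
tip [ 0.56645251 -0.2967228   0.012     ]
0.03 342 [-0.0885  0.1651] -0.0002
0.06 461 [-0.0883  0.1621] -0.0006
0.09 495 [-0.0886  0.1631] -0.0008
0.12 506 [-0.0883  0.1648] -0.0003
0.15 568 [-0.0886  0.1637] 0.0038
0.18 589 [-0.0885  0.1648] 0.004
0.21 166 [-0.0897  0.1672] 0.0009
0.24 172 [-0.0899  0.1682] 0.0005
0.27 188 [-0.0895  0.1671] 0.0006
0.3 393 [-0.0895  0.1679] -0.0003
0.33 608 [-0.0888  0.1643] 0.0012
```

Call:
servo_tool:
  moves:
    - {"x": -0.605, "y": -0.68, "claw": 1}
    - {"x": -0.605, "y": -0.68}
    - {"x": -0.605, "y": -0.68}
    - {"x": -0.605, "y": -0.68}
    - {"x": -0.605, "y": -0.68}
    - {"x": -0.605, "y": -0.68}
    - {"x": -0.605, "y": -0.68}
    - {"x": -0.605, "y": -0.68}
    - {"x": -0.605, "y": -0.68}
    - {"x": -0.605, "y": -0.68}

```text
validation failed for argument at $.mo...
```

Call:
servo_tool:
  moves:
    - {"x": -0.605, "y": -0.68, "claw": 1}
    - {"x": -0.605, "y": -0.68}
    - {"x": -0.605, "y": -0.68}
    - {"x": -0.605, "y": -0.68}
    - {"x": -0.605, "y": -0.68}
    - {"x": -0.605, "y": -0.68}
    - {"x": -0.605, "y": -0.68}
    - {"x": -0.605, "y": -0.68}
    - {"x": -0.605, "y": -0.68}
    - {"x": -0.605, "y": -0.68}

```text
validation failed for argument at $.mo...
```

Call:
servo_tool:
  moves:
    - {"az": 0.9, "z": 0.4}
    - {"az": 0.9, "z": 0.4}
    - {"az": 0.9, "z": 0.4}
    - {"az": 0.8}
    - {"az": 0}

```text
validation failed for argument at $.mo...
```

```bash
cat >> h.py <<'E'
def go(target,yaw_y):
    "remaining tool-frame shift (units) and turn to a tool-down pose with tool y at yaw_y degrees"
    s=telemetry.read_state(); Rt=R.from_rotvec(s["tcp_rot"]); a=np.radians(yaw_y)
    y=np.array([np.cos(a),np.sin(a),0]); zz=np.array([0,0,-1.]); Rd=R.from_matrix(np.c_[np.cross(y,zz),y,zz])
    print("t",round(s["t"],2),"pos",s["position"].round(4),"F",s["contact_force"].round(2),"grip",round(s["gripper_width"]*88,1),round(s["finger_force"],1))
    print("shift units now-axes",(Rt.inv().apply(np.array(target)-s["position"])/0.04).round(3),"after-turn axes",(Rd.inv().apply(np.array(target)-s["position"])/0.04).round(3),"turn units",(np.degrees((Rt.inv()*Rd).as_rotvec())/10).round(3))
E
python3 - <<'E'
from h import *
go([.448,-.183,.003],31.8)
c=cam("wrist"); print(c[:4],np.linalg.inv(c[4])[:3,3],-np.linalg.inv(c[4])[:3,2])
I,D=vision.capture("wrist"); save("w1.png",I); np.savez("w1.npz",I=I,D=D)
E
```

```text
t 0.1 pos [0.2155 0.5058 0.2382] F [-0.23 -0.33  0.34] grip 88.0 0.0
shift units now-axes [-12.1   -13.556   5.894] after-turn axes [-17.698  -4.133   5.88 ] turn units [-7.000e-03  1.000e-03  3.512e+00]
(np.float64(360.30094898204004), 321.5349284118245, 199.96070763825085, -0.0383283974840309) [0.1514031  0.53364983 0.38378696] [ 0.2516775  -0.10761548 -0.96180941]
```

View pics/w1.png

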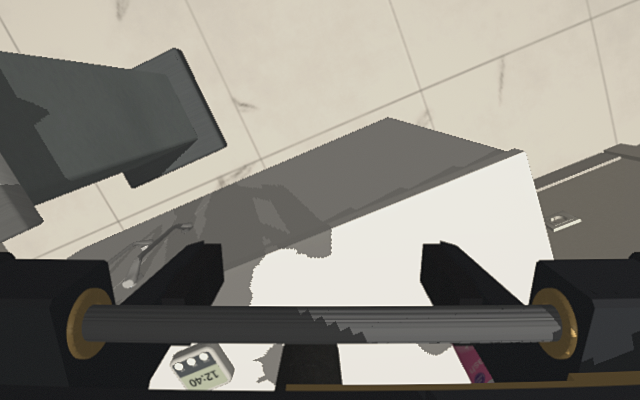

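The wrist view is on the tool's +x side: fingers at rows 240–330, timer at (200,365). The move rows need all the fields, so I'll resend them in full.

Call:
servo_tool:
  moves:
    - {"x": -0.605, "y": -0.68, "z": 0, "ax": 0, "ay": 0, "az": 0, "claw": 1}
    - {"x": -0.605, "y": -0.68, "z": 0, "ax": 0, "ay": 0, "az": 0, "claw": 1}
    - {"x": -0.605, "y": -0.68, "z": 0, "ax": 0, "ay": 0, "az": 0, "claw": 1}
    - {"x": -0.605, "y": -0.68, "z": 0, "ax": 0, "ay": 0, "az": 0, "claw": 1}
    - {"x": -0.605, "y": -0.68, "z": 0, "ax": 0, "ay": 0, "az": 0, "claw": 1}
    - {"x": -0.605, "y": -0.68, "z": 0, "ax": 0, "ay": 0, "az": 0, "claw": 1}
    - {"x": -0.605, "y": -0.68, "z": 0, "ax": 0, "ay": 0, "az": 0, "claw": 1}
    - {"x": -0.605, "y": -0.68, "z": 0, "ax": 0, "ay": 0, "az": 0, "claw": 1}
    - {"x": -0.605, "y": -0.68, "z": 0, "ax": 0, "ay": 0, "az": 0, "claw": 1}
    - {"x": -0.605, "y": -0.68, "z": 0, "ax": 0, "ay": 0, "az": 0, "claw": 1}

```text
t: 1.4
position: [0.3317, 0.1597, 0.2387]
tcp_rot: [0.628, 3.078, 0.0]
contact_force: [0.6, 0.4, -0.0]
gripper_width: 0.997
finger_force: 0.0
```

Call:
servo_tool:
  moves:
    - {"x": -0.605, "y": -0.68, "z": 0, "ax": 0, "ay": 0, "az": 0, "claw": 1}
    - {"x": -0.605, "y": -0.68, "z": 0, "ax": 0, "ay": 0, "az": 0, "claw": 1}
    - {"x": -0.605, "y": -0.68, "z": 0, "ax": 0, "ay": 0, "az": 0, "claw": 1}
    - {"x": -0.605, "y": -0.68, "z": 0, "ax": 0, "ay": 0, "az": 0, "claw": 1}
    - {"x": -0.605, "y": -0.68, "z": 0, "ax": 0, "ay": 0, "az": 0, "claw": 1}
    - {"x": -0.605, "y": -0.68, "z": 0, "ax": 0, "ay": 0, "az": 0, "claw": 1}
    - {"x": -0.605, "y": -0.68, "z": 0, "ax": 0, "ay": 0, "az": 0, "claw": 1}
    - {"x": -0.605, "y": -0.68, "z": 0, "ax": 0, "ay": 0, "az": 0, "claw": 1}
    - {"x": -0.605, "y": -0.68, "z": 0, "ax": 0, "ay": 0, "az": 0, "claw": 1}
    - {"x": -0.605, "y": -0.68, "z": 0, "ax": 0, "ay": 0, "az": 0, "claw": 1}

```text
t: 2.65
position: [0.4478, -0.1854, 0.2386]
tcp_rot: [-0.629, -3.078, -0.0]
contact_force: [0.7, -0.0, 0.6]
gripper_width: 1.002
finger_force: 0.0
```

Call:
servo_tool:
  moves:
    - {"x": 0, "y": 0, "z": 0.6, "ax": 0, "ay": 0, "az": 0.9, "claw": 0.2}
    - {"x": 0, "y": 0, "z": 0.6, "ax": 0, "ay": 0, "az": 0.9, "claw": 0.2}
    - {"x": 0, "y": 0, "z": 0.6, "ax": 0, "ay": 0, "az": 0.9, "claw": 0.2}
    - {"x": 0, "y": 0, "z": 0.6, "ax": 0, "ay": 0, "az": 0.8, "claw": 0.2}
    - {"x": 0, "y": 0, "z": 0, "ax": 0, "ay": 0, "az": 0, "claw": 0.2}

```text
t: 3.28
position: [0.4469, -0.1838, 0.1416]
tcp_rot: [-1.522, -2.744, -0.001]
contact_force: [0.1, -0.6, 0.0]
gripper_width: 0.6
finger_force: 0.0
```

```bash
python3 - <<'E'
from h import *
go([.448,-.183,.003],31.8)
c=cam("wrist"); I,D=vision.capture("wrist"); P=cloud(c,D)
save("w2.png",I)
g=(D>0)&(P[...,2]>0.012)&(P[...,2]<0.032)&(P[...,0]>0.33)&(P[...,0]<0.6)&(P[...,1]<-0.05)&(P[...,1]>-.36)
q=P[g&(P[...,2]>.019)]; d0=q[:,:2].mean(0); u=np.linalg.svd(q[:,:2]-d0,full_matrices=False)[2][0]; u*=np.sign(u[0]); n=np.array([-u[1],u[0]])
t=(q[:,:2]-d0)@u; w=(q[:,:2]-d0)@n
print(len(q),"dir",np.degrees(np.arctan2(u[1],u[0])),"tail",d0+u*np.percentile(t,.5),"end",d0+u*np.percentile(t,99.5),"w",np.percentile(w,[1,99]),"origin offset lateral",(np.array([.448,-.183])-d0)@n)
E
```

```text
t 3.27 pos [ 0.4469 -0.1838  0.1416] F [ 0.1  -0.58  0.02] grip 52.8 0.0
shift units now-axes [-0.009  0.038  3.465] after-turn axes [2.000e-03 3.300e-02 3.465e+00] turn units [-0.008 -0.019  0.019]
6025 dir -6.591462893415181 tail [ 0.37649905 -0.13242409] end [ 0.58753269 -0.15680965] w [-0.07534408  0.09915749] origin offset lateral -0.04203406759037228
```

View pics/w2.png

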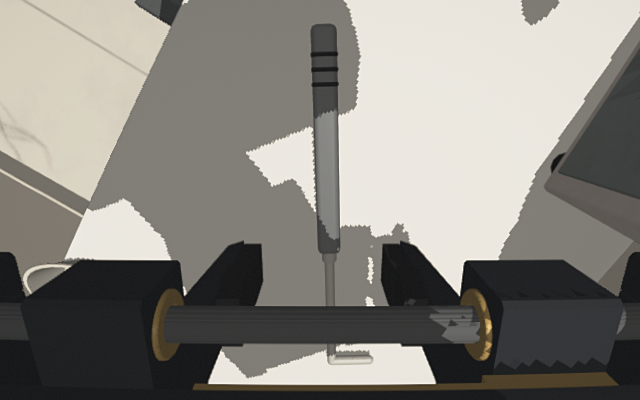

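The pole lies between the fingers. Its tail is at (324,24), the grip end at (329,252), the bend at (331,360) and the prong tip at (373,360).

```bash
python3 - <<'E'
from h import *
c=cam("wrist")
p={}
for n,(u,v,z) in dict(tail=(324,26,.020),gl=(317.5,246,.024),gr=(340,246,.024),tl=(311,60,.024),tr=(336.5,60,.024),bend=(331,360,.012),tip=(373,360,.012)).items():
    p[n]=onplane(c,u,v,z); print(n,p[n].round(4))
a=(p["tl"]+p["tr"])/2; b=(p["gl"]+p["gr"])/2; d=p["bend"]-a
for e in(b-a,d): print(np.degrees(np.arctan2(e[1],e[0])))
u=d[:2]/np.linalg.norm(d[:2]); print("len",np.linalg.norm(p["bend"]-p["tail"]),"origin from bend",p["bend"][:2]-.160*u,"from tail",p["tail"][:2]+.12*u)
E
```

```text
tail [ 0.3868 -0.0828  0.02  ]
gl [ 0.4681 -0.2216  0.024 ]
gr [ 0.4832 -0.2122  0.024 ]
tl [ 0.3912 -0.1066  0.024 ]
tr [ 0.4061 -0.0973  0.024 ]
bend [ 0.5412 -0.3157  0.012 ]
tip [ 0.5741 -0.2953  0.012 ]
-56.162949964394144
-56.29322636869156
len 0.2795971683290334 origin from bend [ 0.4524305 -0.1826236] from tail [ 0.45337781 -0.18261485]
```

```bash
python3 - <<'E'
from h import *
go([.4525,-.1825,.003],33.8)
E
```

```text
t 3.33 pos [ 0.4475 -0.1842  0.1427] F [ 0.4  -0.18  0.44] grip 52.8 0.0
shift units now-axes [-0.035  0.129  3.493] after-turn axes [-0.035  0.127  3.493] turn units [-0.002 -0.006 -0.171]
```

Call:
servo_tool:
  moves:
    - {"x": -0.03, "y": 0.13, "z": 0.4, "ax": 0, "ay": 0, "az": -0.17, "claw": 0.2}
    - {"x": 0, "y": 0, "z": 0.8, "ax": 0, "ay": 0, "az": 0, "claw": 0.2}
    - {"x": 0, "y": 0, "z": 0.8, "ax": 0, "ay": 0, "az": 0, "claw": 0.2}
    - {"x": 0, "y": 0, "z": 0.7, "ax": 0, "ay": 0, "az": 0, "claw": 0.2}
    - {"x": 0, "y": 0, "z": 0.5, "ax": 0, "ay": 0, "az": 0, "claw": 0.2}
    - {"x": 0, "y": 0, "z": 0.2, "ax": 0, "ay": 0, "az": 0, "claw": 0.2}
    - {"x": 0, "y": 0, "z": 0, "ax": 0, "ay": 0, "az": 0, "claw": 0.2}

```text
t: 4.2
position: [0.453, -0.1827, 0.0073]
tcp_rot: [1.482, 2.769, -0.0]
contact_force: [0.3, 0.0, 0.7]
gripper_width: 0.598
finger_force: 0.0
```

```bash
python3 - <<'E'
from h import *
go([.4525,-.1825,.003],33.8)
E
```

```text
t 4.2 pos [ 0.453  -0.1827  0.0073] F [0.28 0.02 0.67] grip 52.6 0.0
shift units now-axes [ 0.012 -0.008  0.107] after-turn axes [ 0.012 -0.008  0.107] turn units [ 0.001  0.004 -0.011]
```

Call:
servo_tool:
  moves:
    - {"x": 0, "y": 0, "z": 0.1, "ax": 0, "ay": 0, "az": 0, "claw": 0.2}
    - {"x": 0, "y": 0, "z": 0, "ax": 0, "ay": 0, "az": 0, "claw": -1}
    - {"x": 0, "y": 0, "z": 0, "ax": 0, "ay": 0, "az": 0, "claw": -1}
    - {"x": 0, "y": 0, "z": 0, "ax": 0, "ay": 0, "az": 0, "claw": -1}
    - {"x": 0, "y": 0, "z": 0, "ax": 0, "ay": 0, "az": 0, "claw": -1}
    - {"x": 0, "y": 0, "z": 0, "ax": 0, "ay": 0, "az": 0, "claw": -1}

```text
t: 4.95
position: [0.4527, -0.1826, 0.0029]
tcp_rot: [1.484, 2.769, -0.0]
contact_force: [-1.6, -1.0, 2.3]
gripper_width: 0.203
finger_force: 30.0
```

```bash
python3 - <<'E'
from h import *
go([.4525,-.1825,.003],33.8)
E
```

```text
t 4.95 pos [ 0.4527 -0.1826  0.0029] F [-1.58 -0.98  2.28] grip 17.8 30.0
shift units now-axes [ 0.003 -0.002 -0.003] after-turn axes [ 0.003 -0.002 -0.003] turn units [-0.     0.001 -0.017]
```

```bash
python3 - <<'E'
from h import *
c=cam("scene"); z=np.load("scene1.npz"); P=cloud(c,z["D"]); k=(z["D"]>0)&(P[...,2]>.03)&(P[...,2]<.5)&(P[...,1]<-.12)&(P[...,0]<1)&(P[...,0]>.3)
for y in np.arange(-.6,-.1,.05):
    q=P[k&(abs(P[...,1]-y)<.025)]
    if len(q): print(round(y,2),q[:,0].min().round(3),q[:,2].max().round(3))
go([.385,-.13,.266],33.8)
E
```

```text
-0.6 0.712 0.5
-0.55 0.712 0.5
-0.5 0.712 0.5
-0.45 0.398 0.5
-0.4 0.301 0.5
-0.35 0.303 0.5
-0.3 0.641 0.5
-0.25 0.626 0.5
-0.2 0.623 0.5
-0.15 0.648 0.5
t 4.95 pos [ 0.4527 -0.1826  0.0029] F [-1.58 -0.98  2.28] grip 17.8 30.0
shift units now-axes [ 2.03  -0.681 -6.578] after-turn axes [ 2.033 -0.675 -6.578] turn units [-0.     0.001 -0.017]
```

Call:
servo_tool:
  moves:
    - {"x": 0, "y": 0, "z": -0.3, "ax": 0, "ay": 0, "az": 0, "claw": -1}
    - {"x": 0, "y": 0, "z": -0.6, "ax": 0, "ay": 0, "az": 0, "claw": -1}
    - {"x": 0.25, "y": -0.09, "z": -0.71, "ax": 0, "ay": 0, "az": 0, "claw": -1}
    - {"x": 0.25, "y": -0.09, "z": -0.71, "ax": 0, "ay": 0, "az": 0, "claw": -1}
    - {"x": 0.25, "y": -0.09, "z": -0.71, "ax": 0, "ay": 0, "az": 0, "claw": -1}
    - {"x": 0.25, "y": -0.09, "z": -0.71, "ax": 0, "ay": 0, "az": 0, "claw": -1}
    - {"x": 0.25, "y": -0.09, "z": -0.71, "ax": 0, "ay": 0, "az": 0, "claw": -1}
    - {"x": 0.25, "y": -0.08, "z": -0.71, "ax": 0, "ay": 0, "az": 0, "claw": -1}
    - {"x": 0.25, "y": -0.08, "z": -0.71, "ax": 0, "ay": 0, "az": 0, "claw": -1}
    - {"x": 0.25, "y": -0.08, "z": -0.71, "ax": 0, "ay": 0, "az": 0, "claw": -1}

```text
t: 6.2
position: [0.3847, -0.1305, 0.2674]
tcp_rot: [1.484, 2.769, 0.0]
contact_force: [0.3, -0.3, -1.8]
gripper_width: 0.198
finger_force: 30.0
```

Call:
servo_tool:
  moves:
    - {"x": 0, "y": 0, "z": 0, "ax": 0, "ay": 0, "az": -0.77, "claw": -1}
    - {"x": 0, "y": 0, "z": 0, "ax": 0, "ay": 0, "az": -0.77, "claw": -1}
    - {"x": 0, "y": 0, "z": 0, "ax": 0, "ay": 0, "az": -0.77, "claw": -1}
    - {"x": 0, "y": 0, "z": 0, "ax": 0, "ay": 0, "az": -0.77, "claw": -1}
    - {"x": 0, "y": 0, "z": 0, "ax": 0, "ay": 0, "az": -0.77, "claw": -1}
    - {"x": 0, "y": 0, "z": 0, "ax": 0, "ay": 0, "az": -0.77, "claw": -1}
    - {"x": 0, "y": 0, "z": 0, "ax": 0, "ay": 0, "az": -0.77, "claw": -1}
    - {"x": 0, "y": 0, "z": 0, "ax": 0, "ay": 0, "az": -0.77, "claw": -1}
    - {"x": 0, "y": 0, "z": 0, "ax": 0, "ay": 0, "az": 0, "claw": -1}

```text
t: 7.32
position: [0.3851, -0.1309, 0.2664]
tcp_rot: [-0.141, 3.138, -0.0]
contact_force: [-0.2, 0.6, -2.2]
gripper_width: 0.198
finger_force: 30.0
```

```bash
python3 - <<'E'
from h import *
go([.4523,-.0366,.266],95.65)
E
```

```text
t 7.33 pos [ 0.3851 -0.1309  0.2664] F [-0.18  0.57 -2.18] grip 17.5 30.0
shift units now-axes [-1.885  2.197  0.009] after-turn axes [-1.904  2.18   0.009] turn units [-0.     0.001 -0.05 ]
```

Call:
servo_tool:
  moves:
    - {"x": 0, "y": 0.55, "z": 0, "ax": 0, "ay": 0, "az": -0.05, "claw": -1}
    - {"x": 0, "y": 0.55, "z": 0, "ax": 0, "ay": 0, "az": 0, "claw": -1}
    - {"x": 0, "y": 0.55, "z": 0, "ax": 0, "ay": 0, "az": 0, "claw": -1}
    - {"x": 0, "y": 0.53, "z": 0, "ax": 0, "ay": 0, "az": 0, "claw": -1}
    - {"x": -0.4, "y": 0, "z": 0, "ax": 0, "ay": 0, "az": 0, "claw": -1}
    - {"x": 0, "y": 0, "z": 0, "ax": 0, "ay": 0, "az": 0, "claw": -1}

```text
t: 8.07
position: [0.3938, -0.0432, 0.266]
tcp_rot: [-0.156, 3.138, -0.0]
contact_force: [-0.5, 0.4, -1.4]
gripper_width: 0.2
finger_force: 30.0
```

```bash
python3 - <<'E'
from h import *
go([.4523,-.0366,.266],95.65)
a=[]
for n in("scene","side"):
    I,D=vision.capture(n); np.savez(n+"2.npz",I=I,D=D); save(n+"2.png",I); c=cam(n)
    s=telemetry.read_state(); p=s["position"]; Rt=R.from_rotvec(s["tcp_rot"]); X=-Rt.apply([1,0,0]); Y=Rt.apply([0,1,0])
    for nm,q in dict(bend=p+.16*X+[0,0,.009],tip=p+.16*X+.038*Y+[0,0,.009],eye=[.6054,.0409,.2736]).items(): print(n,nm,np.round(q,4),np.round(proj(c,np.array(q)),1))
    u,v=np.round(proj(c,np.array([.58,.03,.26]))).astype(int); w=36
    a.append(cv2.resize(I[max(v-35,0):v+35,u-28:u+28],(400,500),interpolation=cv2.INTER_CUBIC)); print("crop origin",u-28,max(v-35,0),"scale 7.14")
save("crop2.png",np.hstack(a))
E
```

```text
t 8.07 pos [ 0.3938 -0.0432  0.266 ] F [-0.54  0.35 -1.44] grip 17.6 30.0
shift units now-axes [-1.471  0.019 -0.   ] after-turn axes [-1.471e+00  2.000e-02 -1.000e-03] turn units [-0.001  0.001  0.003]
scene bend [ 0.5525 -0.0274  0.2748] [325.4 153.4]
scene tip [0.5488 0.0104 0.2748] [312.8 151.6]
scene eye [0.6054 0.0409 0.2736] [312.8 143.2]
crop origin 284 116 scale 7.14
side bend [ 0.5522 -0.0275  0.2747] [293.5 167.3]
side tip [0.5485 0.0103 0.2747] [291.9 173.7]
side eye [0.6054 0.0409 0.2736] [268.7 177.3]
crop origin 251 146 scale 7.14
```

View pics/crop2.png

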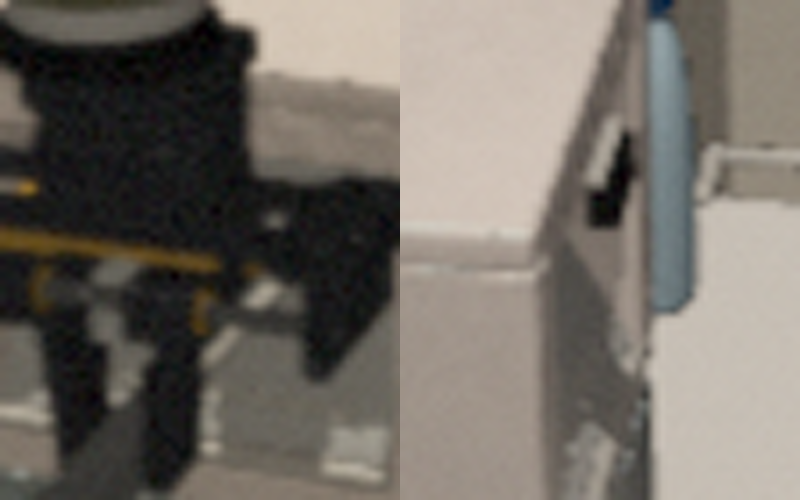

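In the crop, the right (side) half shows the bend at (717,152) and the tip at (708,195), about 2 px nearer the robot than predicted. The left (scene) half has the eye hidden behind the gripper. I'll check the eye in the first scene image with overlays.

```bash
python3 - <<'E'
from h import *
F=np.array([.5765,.038,0]); xc=np.array([.9951,.0985,0]); yc=np.array([-.0985,.9951,0])
C=lambda x,y,z: F+(x+.06)*xc+y*yc+np.array([0,0,z])
pts=[C(-.06,.13,.345),C(-.06,-.13,.345),C(-.06,.096,.306),C(-.06,-.096,.306),C(-.06,.096,.17),C(-.06,-.096,.17),C(-.06,-.13,0),C(-.06,.13,0)]
eye=C(-.031,0,.2736)
out=[]
for n,f,(u0,v0,w,h,s) in (("scene","scene1.npz",(268,106,96,122,4.9)),("side","side2.npz",(218,128,90,150,4))):
    c=cam(n); I=np.load(f)["I"][v0:v0+h,u0:u0+w]; B=cv2.resize(I,(int(w*s),int(h*s)),interpolation=cv2.INTER_CUBIC)
    for p,col in [(p,(255,0,0)) for p in pts]+[(eye,(0,255,0))]:
        u,v=proj(c,p); cv2.circle(B,(int((u-u0+.5)*s),int((v-v0+.5)*s)),2,col,-1)
    out.append(cv2.copyMakeBorder(B,0,600-B.shape[0],0,0,cv2.BORDER_CONSTANT)[:600])
O=np.hstack(out)[:,:800]; print(O.shape); save("crop3.png",O)
E
```

```text
(600, 800, 3)
```

View pics/crop3.png

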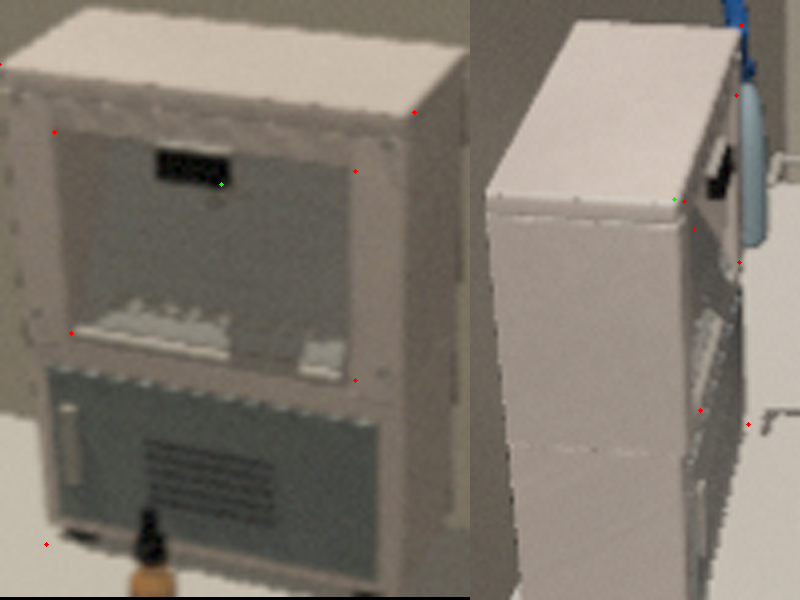

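The overlay fits the scene view to about 1 px, with the opening corners matching. The eye is not visible by colour near (221,184), so I'll use the depth relief over the flap plane.

```bash
python3 - <<'E'
from h import *
F=np.array([.5765,.038,0]); xc=np.array([.9951,.0985,0]); yc=np.array([-.0985,.9951,0])
c=cam("scene"); z=np.load("scene1.npz"); P=cloud(c,z["D"]); ok=z["D"]>0
Q=np.stack([(P-F)@xc-.06,(P-F)@yc,P[...,2]],-1)
m=ok&(abs(Q[...,1])<.08)&(Q[...,2]>.18)&(Q[...,2]<.30)&(Q[...,0]<.04)&(Q[...,0]>-.1)
q=Q[m&(Q[...,0]>-.06)]
A=np.c_[q[:,2],q[:,1],np.ones(len(q))]
w=np.ones(len(q),bool)
for _ in range(6):
    s=np.linalg.lstsq(A[w],q[w,0],rcond=None)[0]; r=q[:,0]-A@s; w=abs(r)<.006
print("flap x=",s,w.sum(),len(q))
res=Q[...,0]-(Q[...,2]*s[0]+Q[...,1]*s[1]+s[2])
np.set_printoptions(linewidth=250)
print((res[136:162,296:330]*1000).round(0).astype(int))
k=m&(res<-.008); k[:,:300]=0
for v,u in np.argwhere(k): 
    if v>141 and v<165: print(v,u,(Q[v,u]*1000).round(0), z["I"][v,u])
E
```

```text
flap x= [ 0.55450552  0.01228964 -0.15416133] 1666 1711
[[    1     0    -1    -1    -3   -84   -85   -82   -82   -82   -82   -81   -83   -84   -79   -79   -76   -76   -78   -76   -78   -80   -77   -77   -76   -76   -79   -80   -76   -81   -79   -79   -79   -81]
 [   -2    -2     3     0   -84   -88   -84   -88   -85   -83   -83   -84   -79   -81   -82   -81   -80   -79   -79   -85   -74    -4   -77   -76   -76   -74   -75   -72   -76   -75   -74   -78   -76   -75]
 [   -4     1     1     0   -83   -82   -86   -84   -85   -85   -84   -87   -83   -87   -82   -83   -85   -85   -84   -73     1     5     0    -1     6    -4    -3     0     0     4   -69   -75   -75   -75]
 [    5     0    -1     0   -80   -82   -83   -83   -85   -82   -85   -81   -83   -79   -85   -79   -86   -86   -82   -73     1    -1     3     1    -1    -3    -7     3    -1     2    -2    -1     0    -1]
 [   -1     1     3     0   -80   -80   -83   -83   -78   -85   -85   -81   -82   -80   -79   -82   -81   -81   -81   -70     2    -1     1     2     3    -5     0     3     0     1    -3     1     2    -2]
 [    2  
[... 5426 characters left out ...]
290.] [48 44 46]
144 313 [-70. -17. 289.] [56 51 47]
144 314 [-71. -21. 290.] [70 67 61]
144 315 [-16.  -1. 265.] [81 76 68]
145 310 [-46.   3. 274.] [92 87 76]
145 311 [-47.  -1. 275.] [84 80 71]
145 313 [-23.   3. 264.] [90 85 76]
145 314 [-22.   0. 264.] [90 83 77]
146 310 [-44.   4. 269.] [87 85 75]
146 311 [-45.   0. 270.] [83 80 69]
146 313 [-28.   1. 263.] [90 86 74]
146 314 [-24.  -0. 262.] [92 86 75]
147 310 [-44.   4. 266.] [85 80 73]
147 311 [-48.  -1. 268.] [87 83 76]
147 312 [-42.  -2. 266.] [83 78 70]
147 313 [-31.  -0. 262.] [81 76 69]
147 314 [-25.  -1. 259.] [91 89 78]
148 311 [-45.   0. 264.] [85 81 74]
148 312 [-39.  -0. 261.] [85 80 74]
148 313 [-34.  -1. 260.] [91 87 79]
```

Depth relief shows the ring clearly. The front wire is at cabinet x≈-45 mm, y≈+1, with the bottom at z≈260, so the eye is at about (-31, +1, 273.5), which matches. Next I'll check the prong the same way from the side camera.

```bash
python3 - <<'E'
from h import *
F=np.array([.5765,.038,0]); xc=np.array([.9951,.0985,0]); yc=np.array([-.0985,.9951,0])
c=cam("side"); z=np.load("side2.npz"); P=cloud(c,z["D"]); ok=z["D"]>0
Q=np.stack([(P-F)@xc-.06,(P-F)@yc,P[...,2]],-1)
m=ok&(Q[...,2]>.25)&(Q[...,2]<.295)&(Q[...,0]<-.065)&(Q[...,0]>-.15)&(abs(Q[...,1])<.12)
for v,u in np.argwhere(m)[::3]: print(v,u,(Q[v,u]*1000).round(0))
# cabinet front in side depth
k=ok&(abs(Q[...,0]+.06)<.01)&(Q[...,2]>.03)&(Q[...,2]<.34)&(abs(Q[...,1])<.13); print("front",np.median(Q[k],0),k.sum())
k=ok&(abs(Q[...,1]-.13)<.01)&(Q[...,2]>.03)&(Q[...,2]<.33)&(abs(Q[...,0])<.07); print("side",np.median(Q[k],0),np.percentile(Q[k][:,0],[1,99]))
s=telemetry.read_state();p=s["position"];X=-R.from_rotvec(s["tcp_rot"]).apply([1,0,0]);b=p+.16*X; print("pred bend",(b-F)@xc-.06,(b-F)@yc)
E
```

```text
166 294 [-92. -64. 278.]
166 297 [-100.  -63.  279.]
166 300 [-109.  -64.  279.]
166 303 [-117.  -62.  281.]
167 296 [-99. -51. 282.]
167 299 [-106.  -60.  278.]
167 302 [-114.  -63.  277.]
167 305 [-122.  -65.  276.]
167 308 [-131.  -62.  278.]
167 311 [-140.  -58.  281.]
167 314 [-148.  -65.  277.]
168 296 [-98. -56. 276.]
168 299 [-106.  -61.  274.]
168 302 [-115.  -61.  275.]
168 305 [-123.  -62.  274.]
168 308 [-132.  -54.  279.]
168 311 [-140.  -57.  278.]
168 314 [-148.  -58.  278.]
169 294 [-94. -43. 280.]
169 308 [-131.  -61.  273.]
169 311 [-140.  -61.  273.]
169 314 [-148.  -60.  274.]
170 294 [-95. -36. 281.]
171 293 [-92. -36. 277.]
172 283 [-71.   5. 295.]
172 295 [-99. -30. 277.]
173 294 [-97. -22. 278.]
174 294 [-96. -26. 273.]
176 282 [-70.  17. 289.]
front [-0.05867435  0.02208306  0.17161811] 1411
side [0.00182484 0.13070938 0.19558577] [-0.05717118  0.06160275]
pred bend -0.09060447593383172 -0.06279921291335065
```

Call:
servo_tool:
  moves:
    - {"x": -0.4, "y": 0, "z": 0.04, "ax": 0, "ay": 0, "az": 0, "claw": -1}
    - {"x": -0.4, "y": 0, "z": 0, "ax": 0, "ay": 0, "az": 0, "claw": -1}
    - {"x": -0.4, "y": 0, "z": 0, "ax": 0, "ay": 0, "az": 0, "claw": -1}
    - {"x": -0.4, "y": 0, "z": 0, "ax": 0, "ay": 0, "az": 0, "claw": -1}
    - {"x": 0, "y": 0, "z": 0, "ax": 0, "ay": 0, "az": 0, "claw": -1}
    - {"x": 0, "y": 0.2, "z": 0, "ax": 0, "ay": 0, "az": 0, "claw": -1}
    - {"x": 0, "y": 0.2, "z": 0, "ax": 0, "ay": 0, "az": 0, "claw": -1}
    - {"x": 0, "y": 0, "z": 0, "ax": 0, "ay": 0, "az": 0, "claw": -1}

```text
t: 9.18
position: [0.4545, -0.0198, 0.2646]
tcp_rot: [-0.158, 3.137, -0.0]
contact_force: [0.6, 0.3, -2.0]
gripper_width: 0.198
finger_force: 30.0
```

Call:
servo_tool:
  moves:
    - {"x": 0, "y": 0.1, "z": 0, "ax": 0, "ay": 0, "az": 0, "claw": -1}
    - {"x": 0, "y": 0.1, "z": 0, "ax": 0, "ay": 0, "az": 0, "claw": -1}
    - {"x": 0, "y": 0.05, "z": 0, "ax": 0, "ay": 0, "az": 0, "claw": -1}
    - {"x": 0, "y": 0, "z": 0, "ax": 0, "ay": 0, "az": 0, "claw": -1}

```text
t: 9.68
position: [0.4539, -0.0104, 0.2644]
tcp_rot: [-0.157, 3.138, -0.0]
contact_force: [-0.1, -0.3, -2.3]
gripper_width: 0.203
finger_force: 30.0
```

```bash
python3 - <<'E'
from h import *
go([.4523,-.0366,.266],95.65)
I,D=vision.capture("side"); np.savez("side3.npz",I=I,D=D); v,u=178,268
a=cv2.resize(I[v-30:v+30,u-25:u+35],(480,480),interpolation=cv2.INTER_CUBIC)
I,D=vision.capture("scene"); np.savez("scene3.npz",I=I,D=D); v,u=147,312
b=cv2.resize(I[v-30:v+30,u-20:u+20],(320,480),interpolation=cv2.INTER_CUBIC)
save("crop4.png",np.hstack([a,b]))
E
```

```text
t 9.68 pos [ 0.4539 -0.0104  0.2644] F [-0.14 -0.27 -2.25] grip 17.9 30.0
shift units now-axes [ 0.105 -0.647 -0.041] after-turn axes [ 0.104 -0.647 -0.041] turn units [-0.     0.     0.008]
```

View pics/crop4.png

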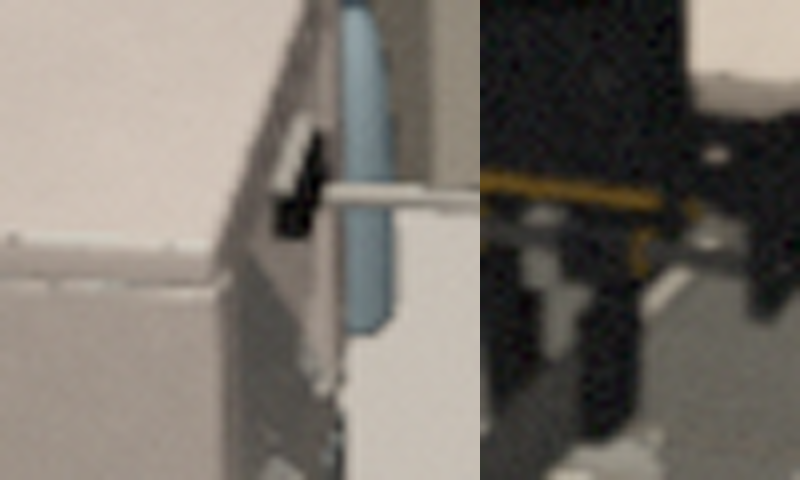

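Side view: the shaft enters the opening at (335,190). The eye itself is occluded in both views. With the tip at the ring's plane no contact force has appeared yet, so I'll push on gently.

Call:
servo_tool:
  moves:
    - {"x": 0, "y": 0.1, "z": 0, "ax": 0, "ay": 0, "az": 0, "claw": -1}
    - {"x": 0, "y": 0.1, "z": 0, "ax": 0, "ay": 0, "az": 0, "claw": -1}
    - {"x": 0, "y": 0, "z": 0, "ax": 0, "ay": 0, "az": 0, "claw": -1}

```text
t: 10.15
position: [0.453, -0.0022, 0.2644]
tcp_rot: [-0.158, 3.138, -0.0]
contact_force: [0.3, 0.3, -1.9]
gripper_width: 0.201
finger_force: 30.0
```

Call:
servo_tool:
  moves:
    - {"x": 0, "y": 0.1, "z": 0, "ax": 0, "ay": 0, "az": 0, "claw": -1}
    - {"x": 0, "y": 0.1, "z": 0, "ax": 0, "ay": 0, "az": 0, "claw": -1}
    - {"x": 0, "y": 0.08, "z": 0, "ax": 0, "ay": 0, "az": 0, "claw": -1}
    - {"x": 0, "y": 0, "z": 0, "ax": 0, "ay": 0, "az": 0, "claw": -1}

```text
t: 10.65
position: [0.4519, 0.0088, 0.2644]
tcp_rot: [0.157, -3.138, 0.0]
contact_force: [0.1, 0.1, -1.5]
gripper_width: 0.201
finger_force: 30.0
```

Call:
servo_tool:
  moves:
    - {"x": 0.2, "y": 0, "z": 0, "ax": 0, "ay": 0, "az": 0, "claw": -1}
    - {"x": 0.2, "y": 0, "z": 0, "ax": 0, "ay": 0, "az": 0, "claw": -1}
    - {"x": 0.1, "y": 0, "z": 0, "ax": 0, "ay": 0, "az": 0, "claw": -1}
    - {"x": 0, "y": 0, "z": 0, "ax": 0, "ay": 0, "az": 0, "claw": -1}

```text
t: 11.15
position: [0.4319, 0.0065, 0.2646]
tcp_rot: [-0.156, 3.137, -0.0]
contact_force: [1.2, -0.7, -0.1]
gripper_width: 0.205
finger_force: 30.0
```

```bash
python3 - <<'E'
from h import *
go([.4523,-.0366,.266],95.65)
F=np.array([.5765,.038,0]); xc=np.array([.9951,.0985,0]); yc=np.array([-.0985,.9951,0])
c=cam("scene"); I,D=vision.capture("scene"); P=cloud(c,D)
Q=np.stack([(P-F)@xc-.06,(P-F)@yc,P[...,2]],-1)
m=(D>0)&(abs(Q[...,1])<.085)&(Q[...,2]>.19)&(Q[...,2]<.29)&(Q[...,0]<.05)&(Q[...,0]>-.056)
q=Q[m];A=np.c_[q[:,2],np.ones(len(q))];w=np.ones(len(q),bool)
for _ in range(8):
    s=np.linalg.lstsq(A[w],q[w,0],rcond=None)[0]; r=q[:,0]-A@s; w=abs(r-np.median(r))<.01
print("flap slope (0.55 open)",s,"angle",np.arctan(s[0]),w.sum(),len(q))
E
```

```text
t 11.15 pos [0.4319 0.0065 0.2646] F [ 1.23 -0.68 -0.1 ] grip 18.0 30.0
shift units now-axes [-0.401 -1.123 -0.034] after-turn axes [-0.402 -1.123 -0.034] turn units [-0.001  0.004  0.006]
flap slope (0.55 open) [ 0.37975855 -0.1244723 ] angle 0.36293600605223625 875 880
```

The flap has followed from 0.51 to 0.36, so the prong is hooked. I'll keep pulling.

Call:
servo_tool:
  moves:
    - {"x": 0.1, "y": 0, "z": -0.05, "ax": 0, "ay": 0, "az": 0, "claw": -1}
    - {"x": 0.1, "y": 0, "z": 0, "ax": 0, "ay": 0, "az": 0, "claw": -1}
    - {"x": 0.1, "y": 0, "z": 0, "ax": 0, "ay": 0, "az": 0, "claw": -1}
    - {"x": 0.1, "y": 0, "z": 0, "ax": 0, "ay": 0, "az": 0, "claw": -1}
    - {"x": 0, "y": 0, "z": 0, "ax": 0, "ay": 0, "az": 0, "claw": -1}

```text
t: 11.82
position: [0.4158, 0.005, 0.2663]
tcp_rot: [0.157, -3.137, 0.0]
contact_force: [1.2, 0.8, -1.4]
gripper_width: 0.208
finger_force: 30.0
```

Call:
servo_tool:
  moves:
    - {"x": 0.05, "y": 0, "z": 0, "ax": 0, "ay": 0, "az": 0, "claw": -1}
    - {"x": 0.05, "y": 0, "z": 0, "ax": 0, "ay": 0, "az": 0, "claw": -1}
    - {"x": 0, "y": 0, "z": 0, "ax": 0, "ay": 0, "az": 0, "claw": -1}

```text
t: 12.2
position: [0.412, 0.0046, 0.2664]
tcp_rot: [0.157, -3.138, 0.0]
contact_force: [1.2, -1.1, -1.5]
gripper_width: 0.199
finger_force: 30.0
```

Call:
servo_tool:
  moves:
    - {"x": 0.025, "y": 0, "z": 0, "ax": 0, "ay": 0, "az": 0, "claw": -1}
    - {"x": 0.025, "y": 0, "z": 0, "ax": 0, "ay": 0, "az": 0, "claw": -1}
    - {"x": 0, "y": 0, "z": 0, "ax": 0, "ay": 0, "az": 0, "claw": -1}

```text
t: 12.58
position: [0.4101, 0.0044, 0.2663]
tcp_rot: [0.157, -3.138, 0.0]
contact_force: [1.6, 0.2, -2.0]
gripper_width: 0.202
finger_force: 30.0
```

Call:
servo_tool:
  moves:
    - {"x": 0.025, "y": 0, "z": 0, "ax": 0, "ay": 0, "az": 0, "claw": -1}
    - {"x": 0.025, "y": 0, "z": 0, "ax": 0, "ay": 0, "az": 0, "claw": -1}
    - {"x": 0, "y": 0, "z": 0, "ax": 0, "ay": 0, "az": 0, "claw": -1}

```text
t: 12.95
position: [0.4081, 0.0042, 0.2664]
tcp_rot: [0.157, -3.138, 0.0]
contact_force: [0.8, 1.1, -2.7]
gripper_width: 0.198
finger_force: 30.0
```

Call:
servo_tool:
  moves:
    - {"x": 0.025, "y": 0, "z": 0, "ax": 0, "ay": 0, "az": 0, "claw": -1}
    - {"x": 0.025, "y": 0, "z": 0, "ax": 0, "ay": 0, "az": 0, "claw": -1}
    - {"x": 0, "y": 0, "z": 0, "ax": 0, "ay": 0, "az": 0, "claw": -1}

```text
t: 13.32
position: [0.4061, 0.004, 0.2664]
tcp_rot: [-0.157, 3.138, -0.0]
contact_force: [1.3, 0.8, -2.5]
gripper_width: 0.201
finger_force: 30.0
```

Call:
servo_tool:
  moves:
    - {"x": 0.025, "y": 0, "z": 0, "ax": 0, "ay": 0, "az": 0, "claw": -1}
    - {"x": 0, "y": 0, "z": 0, "ax": 0, "ay": 0, "az": 0, "claw": -1}

```text
t: 13.58
position: [0.4051, 0.0039, 0.2664]
tcp_rot: [-0.157, 3.138, -0.0]
contact_force: [1.4, 1.2, -0.9]
gripper_width: 0.201
finger_force: 30.0
```

Call:
servo_tool:
  moves:
    - {"x": 0.025, "y": 0, "z": 0, "ax": 0, "ay": 0, "az": 0, "claw": -1}
    - {"x": 0, "y": 0, "z": 0, "ax": 0, "ay": 0, "az": 0, "claw": -1}

```text
t: 13.82
position: [0.4041, 0.0038, 0.2663]
tcp_rot: [0.157, -3.138, 0.0]
contact_force: [1.4, -0.7, -1.7]
gripper_width: 0.199
finger_force: 30.0
```

Call:
servo_tool:
  moves:
    - {"x": 0.025, "y": 0, "z": 0, "ax": 0, "ay": 0, "az": 0, "claw": -1}
    - {"x": 0, "y": 0, "z": 0, "ax": 0, "ay": 0, "az": 0, "claw": -1}

```text
t: 14.08
position: [0.4032, 0.0037, 0.2664]
tcp_rot: [0.157, -3.138, 0.0]
contact_force: [1.4, 0.4, -1.7]
gripper_width: 0.202
finger_force: 30.0
```

Call:
servo_tool:
  moves:
    - {"x": 0.025, "y": 0, "z": 0, "ax": 0, "ay": 0, "az": 0, "claw": -1}
    - {"x": 0, "y": 0, "z": 0, "ax": 0, "ay": 0, "az": 0, "claw": -1}

```text
t: 14.32
position: [0.4021, 0.0036, 0.2664]
tcp_rot: [0.157, -3.138, 0.0]
contact_force: [0.9, -0.7, -1.8]
gripper_width: 0.2
finger_force: 30.0
```

Call:
servo_tool:
  moves:
    - {"x": 0.025, "y": 0, "z": 0, "ax": 0, "ay": 0, "az": 0, "claw": -1}
    - {"x": 0, "y": 0, "z": 0, "ax": 0, "ay": 0, "az": 0, "claw": -1}

```text
t: 14.58
position: [0.4012, 0.0035, 0.2664]
tcp_rot: [0.157, -3.138, 0.0]
contact_force: [1.5, -0.5, -2.1]
gripper_width: 0.2
finger_force: 30.0
```

Call:
servo_tool:
  moves:
    - {"x": 0.025, "y": 0, "z": 0, "ax": 0, "ay": 0, "az": 0, "claw": -1}
    - {"x": 0, "y": 0, "z": 0, "ax": 0, "ay": 0, "az": 0, "claw": -1}

```text
t: 14.82
position: [0.4005, 0.0034, 0.2664]
tcp_rot: [-0.157, 3.137, -0.0]
contact_force: [3.2, 0.5, -2.1]
gripper_width: 0.201
finger_force: 30.0
```

Call:
servo_tool:
  moves:
    - {"x": 0.015, "y": 0, "z": 0, "ax": 0, "ay": 0, "az": 0, "claw": -1}
    - {"x": 0, "y": 0, "z": 0, "ax": 0, "ay": 0, "az": 0, "claw": -1}

```text
t: 15.08
position: [0.4002, 0.0034, 0.2665]
tcp_rot: [-0.157, 3.136, 0.0]
contact_force: [6.9, 1.3, -3.4]
gripper_width: 0.203
finger_force: 30.0
```

Call:
servo_tool:
  moves:
    - {"x": 0.015, "y": 0, "z": 0, "ax": 0, "ay": 0, "az": 0, "claw": -1}
    - {"x": 0, "y": 0, "z": 0, "ax": 0, "ay": 0, "az": 0, "claw": -1}

```text
t: 15.32
position: [0.4001, 0.0033, 0.2666]
tcp_rot: [-0.157, 3.135, 0.0]
contact_force: [8.4, 1.7, -3.2]
gripper_width: 0.198
finger_force: 30.0
```

Call:
servo_tool:
  moves:
    - {"x": 0.015, "y": 0, "z": 0, "ax": 0, "ay": 0, "az": 0, "claw": -1}
    - {"x": 0, "y": 0, "z": 0, "ax": 0, "ay": 0, "az": 0, "claw": -1}

```text
t: 15.58
position: [0.3999, 0.0032, 0.2668]
tcp_rot: [-0.157, 3.133, 0.0]
contact_force: [10.9, 2.3, -4.0]
gripper_width: 0.202
finger_force: 30.0
```

Call:
servo_tool:
  moves:
    - {"x": 0.015, "y": 0, "z": 0, "ax": 0, "ay": 0, "az": 0, "claw": -1}
    - {"x": 0, "y": 0, "z": 0, "ax": 0, "ay": 0, "az": 0, "claw": -1}

```text
t: 15.82
position: [0.3984, 0.0032, 0.2664]
tcp_rot: [-0.157, 3.136, 0.0]
contact_force: [5.7, 1.1, -2.7]
gripper_width: 0.203
finger_force: 30.0
```

Call:
servo_tool:
  moves:
    - {"x": 0.0125, "y": 0, "z": 0, "ax": 0, "ay": 0, "az": 0, "claw": -1}
    - {"x": 0, "y": 0, "z": 0, "ax": 0, "ay": 0, "az": 0, "claw": -1}

```text
t: 16.08
position: [0.3975, 0.0031, 0.2663]
tcp_rot: [-0.157, 3.137, 0.0]
contact_force: [4.4, 0.9, -2.8]
gripper_width: 0.2
finger_force: 30.0
```

Call:
servo_tool:
  moves:
    - {"x": 0.0125, "y": 0, "z": 0, "ax": 0, "ay": 0, "az": 0, "claw": -1}
    - {"x": 0, "y": 0, "z": 0, "ax": 0, "ay": 0, "az": 0, "claw": -1}

```text
t: 16.32
position: [0.3968, 0.0031, 0.2663]
tcp_rot: [0.157, -3.137, -0.0]
contact_force: [3.7, 1.2, -2.8]
gripper_width: 0.201
finger_force: 30.0
```

Call:
servo_tool:
  moves:
    - {"x": 0.0125, "y": 0, "z": 0, "ax": 0, "ay": 0, "az": 0, "claw": -1}
    - {"x": 0, "y": 0, "z": 0, "ax": 0, "ay": 0, "az": 0, "claw": -1}

```text
t: 16.58
position: [0.3964, 0.003, 0.2665]
tcp_rot: [-0.157, 3.137, -0.0]
contact_force: [3.1, 1.1, -0.3]
gripper_width: 0.201
finger_force: 30.0
```

Call:
servo_tool:
  moves:
    - {"x": 0.0125, "y": 0, "z": 0, "ax": 0, "ay": 0, "az": 0, "claw": -1}
    - {"x": 0, "y": 0, "z": 0, "ax": 0, "ay": 0, "az": 0, "claw": -1}

```text
t: 16.82
position: [0.3958, 0.003, 0.2664]
tcp_rot: [0.157, -3.138, 0.0]
contact_force: [3.1, -0.1, -0.5]
gripper_width: 0.204
finger_force: 30.0
```

Call:
servo_tool:
  moves:
    - {"x": 0.0125, "y": 0, "z": 0, "ax": 0, "ay": 0, "az": 0, "claw": -1}
    - {"x": 0, "y": 0, "z": 0, "ax": 0, "ay": 0, "az": 0, "claw": -1}

```text
t: 17.08
position: [0.3952, 0.0029, 0.2663]
tcp_rot: [0.157, -3.137, 0.0]
contact_force: [1.5, 0.1, -0.7]
gripper_width: 0.202
finger_force: 30.0
```

Call:
servo_tool:
  moves:
    - {"x": 0.0125, "y": 0, "z": 0, "ax": 0, "ay": 0, "az": 0, "claw": -1}
    - {"x": 0, "y": 0, "z": 0, "ax": 0, "ay": 0, "az": 0, "claw": -1}

```text
t: 17.32
position: [0.3947, 0.0029, 0.2663]
tcp_rot: [0.157, -3.137, -0.0]
contact_force: [1.7, 0.2, -0.5]
gripper_width: 0.201
finger_force: 30.0
```

Call:
servo_tool:
  moves:
    - {"x": 0.0125, "y": 0, "z": 0, "ax": 0, "ay": 0, "az": 0, "claw": -1}
    - {"x": 0, "y": 0, "z": 0, "ax": 0, "ay": 0, "az": 0, "claw": -1}

```text
t: 17.58
position: [0.3942, 0.0028, 0.2663]
tcp_rot: [0.157, -3.137, 0.0]
contact_force: [1.3, 0.9, -1.6]
gripper_width: 0.197
finger_force: 30.0
```

Call:
servo_tool:
  moves:
    - {"x": 0.0125, "y": 0, "z": 0, "ax": 0, "ay": 0, "az": 0, "claw": -1}
    - {"x": 0, "y": 0, "z": 0, "ax": 0, "ay": 0, "az": 0, "claw": -1}

```text
t: 17.82
position: [0.3939, 0.0028, 0.2664]
tcp_rot: [-0.157, 3.138, 0.0]
contact_force: [1.8, 1.2, -1.6]
gripper_width: 0.202
finger_force: 30.0
```

Call:
servo_tool:
  moves:
    - {"x": 0.0125, "y": 0, "z": 0, "ax": 0, "ay": 0, "az": 0, "claw": -1}
    - {"x": 0, "y": 0, "z": 0, "ax": 0, "ay": 0, "az": 0, "claw": -1}

```text
t: 18.08
position: [0.3938, 0.0027, 0.2665]
tcp_rot: [-0.157, 3.136, 0.0]
contact_force: [5.5, 1.8, -1.6]
gripper_width: 0.204
finger_force: 30.0
```

```bash
cat >> h.py <<'E'
def flap(cut=.17):
    F=np.array([.5765,.038,0]); xc=np.array([.9951,.0985,0]); yc=np.array([-.0985,.9951,0])
    c=cam("scene"); I,D=vision.capture("scene"); P=cloud(c,D)
    Q=np.stack([(P-F)@xc-.06,(P-F)@yc,P[...,2]],-1)
    m=(D>0)&(abs(Q[...,1])<.085)&(Q[...,2]>.185)&(Q[...,2]<.292)&(Q[...,0]<.05)&(Q[...,0]>-.085)
    q=Q[m]; A=np.c_[q[:,2],np.ones(len(q))];w=abs(q[:,0]-np.median(q[:,0]))<.05
    for _ in range(8):
        s=np.linalg.lstsq(A[w],q[w,0],rcond=None)[0]; r=q[:,0]-A@s; w=abs(r-np.median(r))<.006
    print("flap angle",np.arctan(s[0]).round(3),"x at hinge",(s[0]*.17+s[1]).round(4),w.sum(),len(q))
E
python3 - <<'E'
from h import *
flap(); go([.4523,-.0366,.266],95.65)
F=np.array([.5765,.038,0]); xc=np.array([.9951,.0985,0]); yc=np.array([-.0985,.9951,0])
c=cam("side"); I,D=vision.capture("side"); P=cloud(c,D); Q=np.stack([(P-F)@xc-.06,(P-F)@yc,P[...,2]],-1)
m=(D>0)&(Q[...,2]>.25)&(Q[...,2]<.295)&(Q[...,0]<-.065)&(Q[...,0]>-.15)&(abs(Q[...,1])<.06)
for v,u in np.argwhere(m)[::2]: print(v,u,(Q[v,u]*1000).round(0),end=";")
s=telemetry.read_state();p=s["position"];X=-R.from_rotvec(s["tcp_rot"]).apply([1,0,0]);b=p+.1555*X; print("pred bend",(b-F)@xc-.06,(b-F)@yc)
E
```

```text
flap angle 0.011 x at hinge -0.0601 812 843
t 18.12 pos [0.3938 0.0027 0.2665] F [ 4.05  1.49 -2.47] grip 17.9 30.0
shift units now-axes [-1.358 -1.124  0.013] after-turn axes [-1.36  -1.122  0.012] turn units [-0.     0.007  0.007]
169 284 [-70. -19. 291.];171 283 [-70.  -3. 294.];173 283 [-70.   3. 290.];173 285 [-76.   6. 293.];173 287 [-81.   5. 292.];173 289 [-87.   4. 292.];174 282 [-70.  16. 294.];174 284 [-73.   4. 289.];174 286 [-79.   5. 289.];174 288 [-84.   6. 290.];174 290 [-89.  -1. 287.];174 292 [-93. -10. 282.];174 294 [-98. -12. 281.];174 296 [-103.  -14.  280.];174 298 [-108.  -16.  279.];174 300 [-114.  -13.  281.];174 302 [-119.  -17.  279.];174 304 [-124.  -18.  279.];174 306 [-130.  -18.  279.];174 308 [-135.  -19.  279.];175 282 [-69.  14. 290.];175 284 [-73.   4. 285.];175 290 [-89.   2. 285.];175 292 [-94.   3. 286.];175 294 [-98. -14. 277.];175 296 [-103.  -12.  278.];175 298 [-109.  -12.  279.];175 300 [-114.  -13.  279.];175 302 [-119.  -16.  277.];175 304 [-125.  -16.  277.];175 306 [-130.  -16.  278.];175 308 [-136.  -14.  279.];175 310 [-141.  -15.  279
[... 491 characters left out ...]
[-95.   6. 281.];177 310 [-141.  -17.  271.];177 312 [-146.  -16.  273.];178 281 [-65.   6. 277.];178 283 [-70.   5. 277.];178 290 [-90.  11. 281.];178 292 [-94.   4. 277.];179 282 [-68.   6. 274.];179 284 [-72.   1. 271.];179 290 [-90.  15. 280.];179 292 [-94.   3. 274.];180 282 [-67.   4. 270.];180 284 [-73.   5. 270.];180 290 [-91.  20. 280.];180 292 [-94.   2. 270.];181 283 [-70.   7. 268.];181 285 [-75.   1. 266.];181 289 [-88.  20. 277.];181 291 [-94.  19. 276.];181 293 [-97.   2. 267.];182 285 [-75.   2. 263.];182 287 [-81.   4. 264.];182 289 [-89.  23. 276.];182 291 [-93.  13. 270.];183 287 [-81.   4. 261.];183 289 [-86.   3. 261.];pred bend -0.08983907906240594 -0.016932644545781892
```

Flap is at about 0.01 rad and the force is rising on the stop. Now seat it in small steps.

Call:
servo_tool:
  moves:
    - {"x": 0.0125, "y": 0, "z": 0, "ax": 0, "ay": 0, "az": 0, "claw": -1}
    - {"x": 0, "y": 0, "z": 0, "ax": 0, "ay": 0, "az": 0, "claw": -1}

```text
t: 18.42
position: [0.3937, 0.0027, 0.2666]
tcp_rot: [-0.157, 3.135, 0.0]
contact_force: [6.5, 1.4, -1.8]
gripper_width: 0.202
finger_force: 30.0
```

Call:
servo_tool:
  moves:
    - {"x": 0.0125, "y": 0, "z": 0, "ax": 0, "ay": 0, "az": 0, "claw": -1}
    - {"x": 0, "y": 0, "z": 0, "ax": 0, "ay": 0, "az": 0, "claw": -1}

```text
t: 18.68
position: [0.3936, 0.0026, 0.2667]
tcp_rot: [-0.157, 3.134, 0.0]
contact_force: [9.7, 2.0, -3.2]
gripper_width: 0.199
finger_force: 30.0
```

Call:
servo_tool:
  moves:
    - {"x": 0.0125, "y": 0, "z": 0, "ax": 0, "ay": 0, "az": 0, "claw": -1}
    - {"x": 0, "y": 0, "z": 0, "ax": 0, "ay": 0, "az": 0, "claw": -1}

```text
t: 18.92
position: [0.3935, 0.0026, 0.2668]
tcp_rot: [-0.157, 3.133, 0.0]
contact_force: [12.4, 2.9, -2.7]
gripper_width: 0.201
finger_force: 30.0
```

Call:
servo_tool:
  moves:
    - {"x": 0.0125, "y": 0, "z": 0, "ax": 0, "ay": 0, "az": 0, "claw": -1}
    - {"x": 0, "y": 0, "z": 0, "ax": 0, "ay": 0, "az": 0, "claw": -1}

```text
t: 19.18
position: [0.3934, 0.0026, 0.2669]
tcp_rot: [-0.157, 3.132, 0.0]
contact_force: [14.6, 3.8, -3.5]
gripper_width: 0.201
finger_force: 30.0
```

Call:
servo_tool:
  moves:
    - {"x": 0, "y": 0, "z": 0, "ax": 0, "ay": 0, "az": 0, "claw": -1}
    - {"x": 0, "y": 0, "z": 0, "ax": 0, "ay": 0, "az": 0, "claw": -1}
    - {"x": -0.04, "y": 0, "z": 0, "ax": 0, "ay": 0, "az": 0, "claw": -1}
    - {"x": -0.05, "y": 0, "z": 0, "ax": 0, "ay": 0, "az": 0, "claw": -1}
    - {"x": -0.05, "y": 0, "z": 0, "ax": 0, "ay": 0, "az": 0, "claw": -1}
    - {"x": -0.05, "y": 0, "z": 0, "ax": 0, "ay": 0, "az": 0, "claw": -1}
    - {"x": -0.05, "y": 0, "z": 0, "ax": 0, "ay": 0, "az": 0, "claw": -1}
    - {"x": 0, "y": 0, "z": 0, "ax": 0, "ay": 0, "az": 0, "claw": -1}

```text
t: 20.18
position: [0.401, 0.0035, 0.2663]
tcp_rot: [0.157, -3.137, -0.0]
contact_force: [-0.0, 0.6, -1.2]
gripper_width: 0.203
finger_force: 30.0
```

```bash
python3 - <<'E'
from h import *
flap(); go([.4523,-.0366,.266],95.65)
E
```

```text
flap angle 0.012 x at hinge -0.0602 849 884
t 20.23 pos [0.4009 0.0035 0.2663] F [-0.29 -0.52 -1.12] grip 17.5 30.0
shift units now-axes [-1.178 -1.125  0.008] after-turn axes [-1.18  -1.123  0.008] turn units [ 0.    -0.001  0.007]
```

Prong is free, flap still shut, so I'll slip it out sideways.

Call:
servo_tool:
  moves:
    - {"x": 0, "y": -0.1, "z": 0, "ax": 0, "ay": 0, "az": 0, "claw": -1}
    - {"x": 0, "y": -0.1, "z": 0, "ax": 0, "ay": 0, "az": 0, "claw": -1}
    - {"x": 0, "y": -0.1, "z": 0, "ax": 0, "ay": 0, "az": 0, "claw": -1}
    - {"x": 0, "y": 0, "z": 0, "ax": 0, "ay": 0, "az": 0, "claw": -1}

```text
t: 20.72
position: [0.4022, -0.0088, 0.2663]
tcp_rot: [0.156, -3.138, 0.0]
contact_force: [0.1, 0.3, -2.1]
gripper_width: 0.203
finger_force: 30.0
```

Call:
servo_tool:
  moves:
    - {"x": 0, "y": -0.15, "z": 0, "ax": 0, "ay": 0, "az": 0, "claw": -1}
    - {"x": 0, "y": -0.15, "z": 0, "ax": 0, "ay": 0, "az": 0, "claw": -1}
    - {"x": 0, "y": -0.2, "z": 0, "ax": 0, "ay": 0, "az": 0, "claw": -1}
    - {"x": 0, "y": -0.2, "z": 0, "ax": 0, "ay": 0, "az": 0, "claw": -1}
    - {"x": 0, "y": -0.2, "z": 0, "ax": 0, "ay": 0, "az": 0, "claw": -1}
    - {"x": 0, "y": -0.2, "z": 0, "ax": 0, "ay": 0, "az": 0, "claw": -1}
    - {"x": 0, "y": 0, "z": 0, "ax": 0, "ay": 0, "az": 0, "claw": -1}

```text
t: 21.6
position: [0.4066, -0.0528, 0.2663]
tcp_rot: [0.155, -3.138, -0.0]
contact_force: [0.1, 1.0, -1.2]
gripper_width: 0.202
finger_force: 30.0
```

```bash
python3 - <<'E'
from h import *
flap(); go([.385,-.131,.266],33.8)
c=cam("side");I,D=vision.capture("side")
s=telemetry.read_state();p=s["position"];X=-R.from_rotvec(s["tcp_rot"]).apply([1,0,0])
print(proj(c,p+.1555*X+[0,0,.009]),p+.1555*X)
P=cloud(c,D); v,u=np.round(proj(c,p+.1*X+[0,0,.009])).astype(int)[::-1]; 
for du in range(-45,20,5):
    col=P[v-12:v+12,u+du]; k=(abs(col[:,1]-(p[1]+.02))<.06)&(col[:,2]>.2)&(col[:,0]<.58); print(u+du,col[k].max(0).round(3) if k.any() else None)
E
```

```text
flap angle 0.028 x at hinge -0.0607 484 498
t 21.65 pos [ 0.4065 -0.0525  0.2663] F [-0.14  0.29 -0.68] grip 17.6 30.0
shift units now-axes [ 0.73  -1.9    0.008] after-turn axes [-1.332 -1.539  0.008] turn units [ 1.000e-03 -1.000e-03  6.189e+00]
(np.float64(291.0981155869803), np.float64(165.24551367592156)) [ 0.5612012  -0.03679708  0.26631733]
266 None
271 None
276 None
281 [0.577 0.025 0.309]
286 None
291 [ 0.561 -0.008  0.282]
296 [ 0.547 -0.034  0.282]
301 [ 0.534 -0.036  0.279]
306 [ 0.52  -0.037  0.278]
311 [ 0.505 -0.038  0.28 ]
316 [ 0.492 -0.038  0.279]
321 [ 0.478 -0.041  0.282]
326 [ 0.464 -0.038  0.282]
```

Call:
servo_tool:
  moves:
    - {"x": 0.4, "y": 0, "z": 0, "ax": 0, "ay": 0, "az": 0, "claw": -1}
    - {"x": 0.33, "y": -0.4, "z": 0, "ax": 0, "ay": 0, "az": 0, "claw": -1}
    - {"x": 0, "y": -0.5, "z": 0, "ax": 0, "ay": 0, "az": 0, "claw": -1}
    - {"x": 0, "y": -0.5, "z": 0, "ax": 0, "ay": 0, "az": 0, "claw": -1}
    - {"x": 0, "y": -0.5, "z": 0, "ax": 0, "ay": 0, "az": 0, "claw": -1}
    - {"x": 0, "y": 0, "z": 0, "ax": 0, "ay": 0, "az": 0.77, "claw": -1}
    - {"x": 0, "y": 0, "z": 0, "ax": 0, "ay": 0, "az": 0.77, "claw": -1}
    - {"x": 0, "y": 0, "z": 0, "ax": 0, "ay": 0, "az": 0.77, "claw": -1}
    - {"x": 0, "y": 0, "z": 0, "ax": 0, "ay": 0, "az": 0.77, "claw": -1}

```text
t: 22.82
position: [0.3841, -0.1304, 0.2664]
tcp_rot: [-0.688, -3.065, 0.0]
contact_force: [1.1, 0.7, -2.1]
gripper_width: 0.201
finger_force: 30.0
```

Call:
servo_tool:
  moves:
    - {"x": 0, "y": 0, "z": 0, "ax": 0, "ay": 0, "az": 0.77, "claw": -1}
    - {"x": 0, "y": 0, "z": 0, "ax": 0, "ay": 0, "az": 0.77, "claw": -1}
    - {"x": 0, "y": 0, "z": 0, "ax": 0, "ay": 0, "az": 0.77, "claw": -1}
    - {"x": 0, "y": 0, "z": 0, "ax": 0, "ay": 0, "az": 0.77, "claw": -1}
    - {"x": 0, "y": 0, "z": 0, "ax": 0, "ay": 0, "az": 0, "claw": -1}

```text
t: 23.45
position: [0.3843, -0.1305, 0.2665]
tcp_rot: [1.47, 2.776, -0.0]
contact_force: [-0.2, 0.2, -1.3]
gripper_width: 0.2
finger_force: 30.0
```

```bash
python3 - <<'E'
from h import *
flap(); go([.4525,-.1825,.005],33.8)
E
```

```text
flap angle 0.016 x at hinge -0.0596 941 985
t 23.5 pos [ 0.3844 -0.1306  0.2664] F [-0.63  0.24 -0.98] grip 17.5 30.0
shift units now-axes [-2.031  0.675  6.536] after-turn axes [-2.026  0.692  6.536] turn units [-0.     0.     0.049]
```

Call:
servo_tool:
  moves:
    - {"x": -0.29, "y": 0.1, "z": 0.6, "ax": 0, "ay": 0, "az": 0, "claw": -1}
    - {"x": -0.29, "y": 0.1, "z": 0.8, "ax": 0, "ay": 0, "az": 0, "claw": -1}
    - {"x": -0.29, "y": 0.1, "z": 0.8, "ax": 0, "ay": 0, "az": 0, "claw": -1}
    - {"x": -0.29, "y": 0.1, "z": 0.8, "ax": 0, "ay": 0, "az": 0, "claw": -1}
    - {"x": -0.29, "y": 0.1, "z": 0.8, "ax": 0, "ay": 0, "az": 0, "claw": -1}
    - {"x": -0.29, "y": 0.1, "z": 0.8, "ax": 0, "ay": 0, "az": 0, "claw": -1}
    - {"x": -0.29, "y": 0.1, "z": 0.8, "ax": 0, "ay": 0, "az": 0, "claw": -1}
    - {"x": 0, "y": 0, "z": 0.6, "ax": 0, "ay": 0, "az": 0, "claw": -1}
    - {"x": 0, "y": 0, "z": 0.4, "ax": 0, "ay": 0, "az": 0, "claw": -1}
    - {"x": 0, "y": 0, "z": 0, "ax": 0, "ay": 0, "az": 0, "claw": -1}

```text
t: 24.75
position: [0.4532, -0.1821, 0.0097]
tcp_rot: [-1.468, -2.775, -0.0]
contact_force: [-0.2, 0.4, -2.2]
gripper_width: 0.202
finger_force: 30.0
```

Call:
servo_tool:
  moves:
    - {"x": 0, "y": 0, "z": 0.04, "ax": 0, "ay": 0, "az": 0, "claw": -1}
    - {"x": 0, "y": 0, "z": 0.04, "ax": 0, "ay": 0, "az": 0, "claw": -1}
    - {"x": 0, "y": 0, "z": 0, "ax": 0, "ay": 0, "az": 0, "claw": -1}

```text
t: 25.12
position: [0.4539, -0.1824, 0.0075]
tcp_rot: [1.471, 2.775, -0.0]
contact_force: [0.4, 0.1, -1.3]
gripper_width: 0.202
finger_force: 30.0
```

Call:
servo_tool:
  moves:
    - {"x": 0, "y": 0, "z": 0.04, "ax": 0, "ay": 0, "az": 0, "claw": -1}
    - {"x": 0, "y": 0, "z": 0.02, "ax": 0, "ay": 0, "az": 0, "claw": -1}
    - {"x": 0, "y": 0, "z": 0, "ax": 0, "ay": 0, "az": 0, "claw": -1}

```text
t: 25.5
position: [0.4537, -0.1823, 0.0047]
tcp_rot: [-1.472, -2.775, -0.0]
contact_force: [-1.1, -0.4, -2.3]
gripper_width: 0.202
finger_force: 30.0
```

Call:
servo_tool:
  moves:
    - {"x": 0, "y": 0, "z": 0.025, "ax": 0, "ay": 0, "az": 0, "claw": -1}
    - {"x": 0, "y": 0, "z": 0, "ax": 0, "ay": 0, "az": 0, "claw": -1}

```text
t: 25.75
position: [0.4537, -0.1823, 0.0037]
tcp_rot: [-1.472, -2.775, -0.0]
contact_force: [-0.1, -0.6, -0.9]
gripper_width: 0.199
finger_force: 30.0
```

Call:
servo_tool:
  moves:
    - {"x": 0, "y": 0, "z": 0.02, "ax": 0, "ay": 0, "az": 0, "claw": -1}
    - {"x": 0, "y": 0, "z": 0, "ax": 0, "ay": 0, "az": 0, "claw": -1}

```text
t: 26.0
position: [0.4538, -0.1823, 0.0029]
tcp_rot: [1.472, 2.775, -0.0]
contact_force: [0.0, 0.4, -0.6]
gripper_width: 0.2
finger_force: 30.0
```

Call:
servo_tool:
  moves:
    - {"x": 0, "y": 0, "z": 0.015, "ax": 0, "ay": 0, "az": 0, "claw": -1}
    - {"x": 0, "y": 0, "z": 0, "ax": 0, "ay": 0, "az": 0, "claw": -1}

```text
t: 26.25
position: [0.4538, -0.1823, 0.0029]
tcp_rot: [1.472, 2.775, -0.0]
contact_force: [-0.9, 1.0, 6.5]
gripper_width: 0.2
finger_force: 30.0
```

Call:
servo_tool:
  moves:
    - {"x": 0, "y": 0, "z": 0, "ax": 0, "ay": 0, "az": 0, "claw": -1}

```text
t: 26.38
position: [0.4538, -0.1823, 0.0029]
tcp_rot: [1.472, 2.775, -0.0]
contact_force: [-1.2, 0.2, 5.8]
gripper_width: 0.199
finger_force: 30.0
```

Pole rests on the surface. I'll open partly, lift and check.

Call:
servo_tool:
  moves:
    - {"x": 0, "y": 0, "z": -0.01, "ax": 0, "ay": 0, "az": 0, "claw": -1}
    - {"x": 0, "y": 0, "z": 0, "ax": 0, "ay": 0, "az": 0, "claw": 0.2}
    - {"x": 0, "y": 0, "z": 0, "ax": 0, "ay": 0, "az": 0, "claw": 0.2}
    - {"x": 0, "y": 0, "z": 0, "ax": 0, "ay": 0, "az": 0, "claw": 0.2}
    - {"x": 0, "y": 0, "z": 0, "ax": 0, "ay": 0, "az": 0, "claw": 0.2}
    - {"x": 0, "y": 0, "z": -0.2, "ax": 0, "ay": 0, "az": 0, "claw": 0.2}
    - {"x": 0, "y": 0, "z": -0.6, "ax": 0, "ay": 0, "az": 0, "claw": 0.2}
    - {"x": 0, "y": 0, "z": -0.8, "ax": 0, "ay": 0, "az": 0, "claw": 0.2}
    - {"x": 0, "y": 0, "z": -0.8, "ax": 0, "ay": 0, "az": 0, "claw": 0.2}
    - {"x": 0, "y": 0, "z": -0.8, "ax": 0, "ay": 0, "az": 0, "claw": 0.2}

```text
t: 27.62
position: [0.4536, -0.1822, 0.1324]
tcp_rot: [1.472, 2.775, -0.0]
contact_force: [0.5, -0.3, 0.7]
gripper_width: 0.6
finger_force: 0.0
```

Call:
servo_tool:
  moves:
    - {"x": 0.5, "y": 0, "z": -0.5, "ax": 0, "ay": 0, "az": 0, "claw": 0.2}
    - {"x": 0.5, "y": 0, "z": -0.5, "ax": 0, "ay": 0, "az": 0, "claw": 0.2}
    - {"x": 0, "y": 0, "z": 0, "ax": 0, "ay": 0, "az": 0, "claw": 0.2}

```text
t: 28.0
position: [0.4313, -0.1488, 0.1722]
tcp_rot: [1.469, 2.773, -0.0]
contact_force: [0.2, -0.3, 0.3]
gripper_width: 0.599
finger_force: 0.0
```

```bash
python3 - <<'E'
from h import *
flap(); I,D=vision.capture("scene"); save("scene5.png",I); print(telemetry.read_state()["t"])
E
```

```text
flap angle 0.016 x at hinge -0.06 1400 1446
28.1
```

View pics/scene5.png

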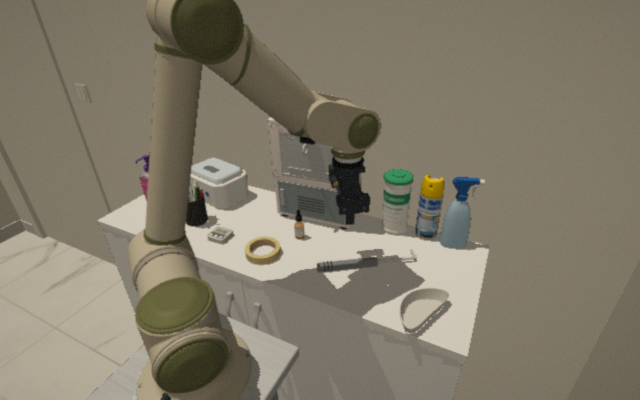

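The pole lies flat again at (318,266)–(415,260). The bystanders are in their original places, the flap reads shut and the gripper is clear.

```bash
python3 -c "
from h import *
print(order.hand_in())"
```

```text
the job is handed in; nothing more can be done
None
```

The job is handed in at about 28 s: the flap is shut past its catch and was seated with a pull of about 15 N (the highest reading), and the pole lies flat on the cupboard top with the things around it where they stood.

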